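Park the pump bottle in its dock and shut the retaining bar

TASK

Push the pump bottle that stands out on the bench, low on its body so that it slides upright, into the empty bay of the steel bottle dock until it is home against the dock's back wall, then swing the dock's retaining bar fully shut in front of the bottles with a fingertip. Do not pick the bottle up, tip it or work its pump, and leave everything else where it is.

Things in the scene. Friction and masses are not known exactly. Their poses are not given: they have to be found in the camera images.
- bottle: The pump bottle, alone on the open bench before the dock: round, white, 52 mm diameter, straight up to 125 mm, then a shoulder, steel collar and steel pump dish (42 mm across, top 185 mm above the bench). About 0.35 kg, centre of mass about 75 mm up; pushed more than about 35 mm above the bench it may tip. Origin: centre of its underside; z up.
- pump (a joint): Pump dish on top of the pump bottle, sprung: 0 = up, 0.008 m = fully pressed (takes about 4 N).
- dock: Bottle dock of 3 mm stainless sheet, fixed to the bench ahead and to the left: three open-fronted bays in a row, 70 mm apart (centres y = +70, 0, -70 mm), without floor: bottles slide on the bench. Origin: on the bench, at the middle bay's parking place; +x points into the bays (obliquely away from the robot, some 35 to 57 degrees left of ahead), +y left along the row.
- dock_back (a point): Foot of the back wall's inner face behind the middle bay: dock x = +27 mm, y = 0. The wall is 45 mm high. Four fences, 3 mm thick and 40 mm high, at dock y = -105, -35, +35, +105 mm, run from it to x = -13 mm: each bay is 67 mm wide, and a bottle home against the wall (centre at x = +1 mm) stands 12 mm out at the front.
- coaster: Thin black round pad, 58 mm across and 0.8 mm thick (no step to the sliding bottle), lying in the one empty bay. Origin: its centre, which is the bay's parking place (dock x = 0 and dock y = +70, 0 or -70 mm).
- bar (a joint): Angle of the retaining bar about its upright hinge at the dock's right end: 0 = fully shut (stop), lying along dock +y across all bays; pi/2 = pointing out along dock -x; starts wide open at about 1.9 to 2.4 (pointing to the right); stop at 2.6. It shuts clockwise seen from above, resisted by about 0.06 N m of friction, and stays where it is left.
- bar_hinge (a point): On the hinge axis at the bar's height: 75 mm above the bench, dock x = -40, y = -135 mm, on a 12 mm post with a 3 mm thick foot plate outside the end fence. The bar is a level straight 8 mm steel rod from a sleeve (18 mm across, z 67 to 87 mm) here to bar_end; shut, it clears the parked bottles by 11 mm.
- bar_end (a point): Centre of the black 18 mm ball at the bar's free end, 262 mm from bar_hinge, 75 mm above the bench. When shut it lies near a thin rest post, 8 mm across and 70 mm high, at dock x = -32, y = +118 mm.
- bottle_cap: A bystander, to be left alone: white 52 mm bottle, 146 mm tall, with a flat screw cap, parked in one of the other bays. Origin: centre of its underside.
- bottle_spout: A bystander, to be left alone: white 52 mm bottle, 180 mm tall, with a conical spout, parked in the remaining bay. Origin: centre of its underside.
- parts_tray: A bystander, to be left alone: black tray with green floor and watch movements, 160 x 220 x 22 mm, on the right. Origin: centre of its underside.
- movement_holder: A bystander, to be left alone: white block 75 x 85 x 48 mm with a watch movement on top, on the right near the robot. Origin: centre of its underside.
- tweezers: A bystander, to be left alone: steel tweezers 130 mm long, 8 mm high, lying on the left; x along their length. Origin: at their middle, underside.
- loupe: A bystander, to be left alone: black eye loupe standing on its narrow end, 46 mm across, 30 mm high, on the left. Origin: centre of its underside.
- oil_cup: A bystander, to be left alone: small steel oil cup 38 mm across, 29 mm high, on the right of the working area. Origin: centre of its underside.
- coil_bin: A bystander, to be left alone: black open bin 130 x 100 x 65 mm with coils, on the right. Origin: centre of its underside.
Mind the look-alikes: they are no part of the job. Leave any orange look-alike of the bottle alone.

How it is judged (in metres and radians):
On the way:
1. the pump bottle stands home in the empty bay, with the bar still open (x of bottle in the frame of dock above -0.006 m and horizontal distance between bottle and coaster below 0.012 m and angle between bottle's own z axis and vertical below 0.06 rad and linear speed of bottle below 0.02 m/s and value of joint bar above 0.6 rad), for 0.2 s.
At the end, for the whole second after the job is handed in: The pump bottle stands upright and still in the bay that was empty, within 7 mm of the back wall and within 12 mm of the coaster's centre; the bar is shut (within 0.06 rad); the pump is up; the two other bottles are within 20 mm and all else within 25 mm of where it was (x of bottle in the frame of dock above -0.006 m and horizontal distance between bottle and coaster below 0.012 m and angle between each of bottle, bottle_cap, bottle_spout's own z axis and vertical below 0.06 rad and linear speed of bottle below 0.02 m/s and value of joint bar below 0.06 rad and value of joint pump below 0.002 m and distance of each of bottle_cap, bottle_spout from where it was at the start of the episode below 0.02 m and distance of each of parts_tray, movement_holder, tweezers, loupe, oil_cup, coil_bin from where it was at the start of the episode below 0.025 m); the robot touches nothing.
It fails at once if the pump bottle is tipped (more than 0.2 rad) (angle between bottle's own z axis and vertical above 0.2 rad).
It fails at once if the pump bottle is lifted (more than 8 mm) (height (world z) of bottle above 0.008 m).
It fails at once if the pump is worked (more than 3 mm) (value of joint pump above 0.003 m).
It fails at once if a parked bottle is moved or tipped (distance of any of bottle_cap, bottle_spout from where it was at the start of the episode above 0.025 m or angle between any of bottle_cap, bottle_spout's own z axis and vertical above 0.2 rad).
It fails at once if a bystander is disturbed (distance of any of parts_tray, movement_holder, tweezers, loupe, oil_cup, coil_bin from where it was at the start of the episode above 0.03 m).
It also fails if it takes over 69 s, if anything falls off the work surface, if the arm or the gripper's body presses on something with over 40 N, if the wrist force passes 120 N, or if a joint passes its speed limit or range.

ROBOT

A 6-joint arm with a two-finger parallel gripper is mounted at the origin on the work surface. World frame = base frame: x ahead of the robot, y to its left, z up, the work surface at z = 0. Lengths are in mm, angles in rad, forces in N, time in s.
With the tool pointing down it reaches from about 250 to 775 mm from the base axis. Payload 8.9 kg.
Tool frame: the origin (TCP) lies between the finger pads; the fingertips stand 17 mm ahead of it and the grasp point (between the pads) lies 2 mm behind it; z points along the fingers, y is the line along which they close (so a half turn about z gives the same grasp; the last joint's range is limited). The gripper opens to 85 mm and grips with 20 to 120 N. Pads are 22 mm wide; open, the fingers measure 114 mm over their backs; the gripper's body (76 mm by 85 mm) begins 54 mm behind the grasp point. The pads swing forward as they close: fully open they stand 13 mm farther back than shut.
Start: joints at [1.087, 0.291, -0.153, 1.127, 0, 1.431], TCP at [177.448, 494.101, 248.305] pointing down, gripper open.
Joint ranges: [-2.52, 2.52], [-0.91, 1.74], [-1.3, 1.37], [-1.96, 2.02], [-1.52, 1.47], [-3.14, 3.14]. Speed limits (rad/s): [2.22, 2.22, 2.79, 3.14, 3.14, 3.14].

INTERFACE

Orientations are given as a unit quaternion [x, y, z, w].
In Python, from rig import env, hand, solver, eyes, job gives the robot as it stands. Calls block until the motion is done:
- env.reach(position, orientation): joint-space move of the TCP to a pose.
- env.move_straight(position, ori=None, feed=150, max_force=None): straight line of the TCP; ori=None keeps the orientation; feed is the mean speed in mm/s. With max_force (N) it stops when the force on the tool has changed by that much, and returns True; else False.
- env.move_j(angles): joint-space move.
- hand.gripper_open() and hand.clamp(): open the fingers fully, or close them until they stop; the grip force is fixed at half the most.
- env.dwell(seconds).
- solver.inverse_kinematics(position, orientation): joint angles nearest the present ones, or None.
- env.state(): the state.
- eyes.camera(name): name is "side" or "top"; returns a dict with "color" (384x512x3 uint8, red, green, blue), "fx", "fy", "cx", "cy" (pixels), "k1" (the pictures are not rectified: a ray, as slopes to the right and down, at radius r is drawn at 1 + k1 r^2 times it, then the intrinsics apply), "R" (3x3) and "t" (3): a world point X has camera coordinates R X + t. Camera axes: x right, y down, z forward; pixel columns grow to the right and rows downward; lengths in mm; the calibration is good to about 2 mm. A picture is of the moment at which its call begins. There is no depth.
A pose or a line that the arm cannot do raises env.IKError and nothing moves.
- job.close_job(): hands the job in; it is judged then, once.
The state is a dict: "t": time; "qpos": joint angles; "joint_velocities": joint speeds; "joint_torque": joint torques, N m; "ee_pos": TCP position; "eef_rot": TCP orientation; "force": force on the tool from outside, world axes, zero at the start; "wrist_torque": the same for the moment, N m; "grip_width": finger opening in mm; "finger_force": force on a finger pad.
Only numpy, scipy, OpenCV 4.12 (cv2) and the standard library are available. Lean on these libraries where they do the work, as an engineer would, in place of code of your own. Each camera call takes 0.05 s, during which the arm holds its last target. There are 200 camera calls.

## Working session

There is one attempt and no reset: what is moved stays moved. The work goes in short steps, each a Python script; the robot and the scene stay as the last script left them, time stands still between calls to the robot, and variables do not carry over. Pictures are saved under pics/ and viewed, at most 10 in all, crops included, and the job is handed in when it is done.

```bash
mkdir -p pics; ls
python3 - <<'E'
from rig import env,hand,solver,eyes,job
import cv2,numpy as np,pickle
s=env.state();print(s['t'],s['ee_pos'],s['eef_rot'],s['grip_width'])
d={}
for n in('top','side'):
    c=eyes.camera(n);d[n]=c;cv2.imwrite(f'pics/{n}0.png',cv2.resize(c['color'][...,::-1],(768,576),interpolation=cv2.INTER_CUBIC))
    print(n,{k:c[k] for k in c if k!='color'})
pickle.dump(d,open('c0.pkl','wb'))
E
```

```text
pics
0.0 [177.22456396 493.72487779 247.70989126] [ 1.71521689e-01  9.85180110e-01 -6.43342318e-04 -2.16376552e-04] 85.23442504051118
top {'fx': 451.63794434308335, 'fy': 451.63794434308335, 'cx': 262.25723765547883, 'cy': 190.67848435512752, 'k1': 0.028619228304147037, 'R': array([[ 2.63532383e-02, -9.99652194e-01, -9.98809217e-04],
       [-9.97404837e-01, -2.62269988e-02, -6.70502440e-02],
       [ 6.70007278e-02,  2.76320820e-03, -9.97749100e-01]]), 't': array([ -58.11422174,  487.3239124 , 1527.14630203])}
side {'fx': 461.96028434715953, 'fy': 461.96028434715953, 'cx': 251.39990827078051, 'cy': 194.14353571204535, 'k1': -0.17645585744763917, 'R': array([[ 0.73611858, -0.67674819, -0.01188806],
       [-0.40974384, -0.43157294, -0.80365091],
       [ 0.53873873,  0.59645342, -0.59498226]]), 't': array([-397.51199477,  304.10857891, 1128.50831374])}
```

View pics/top0.png

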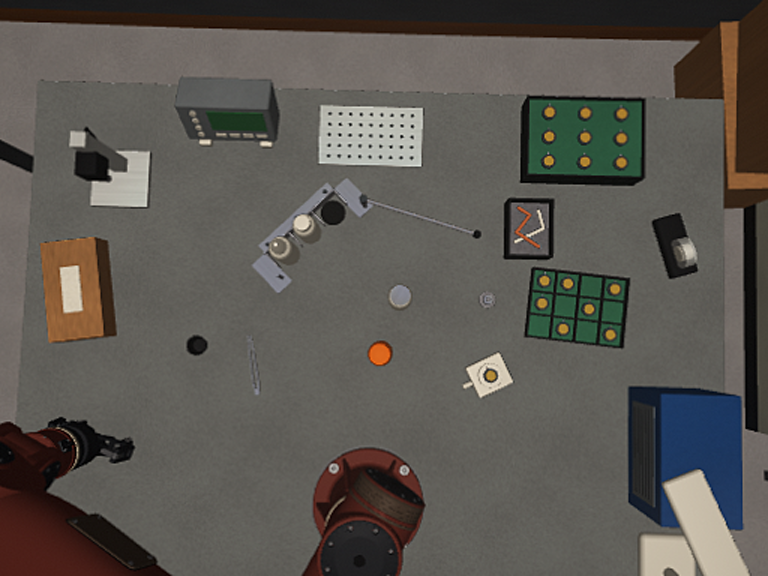

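View pics/side0.png

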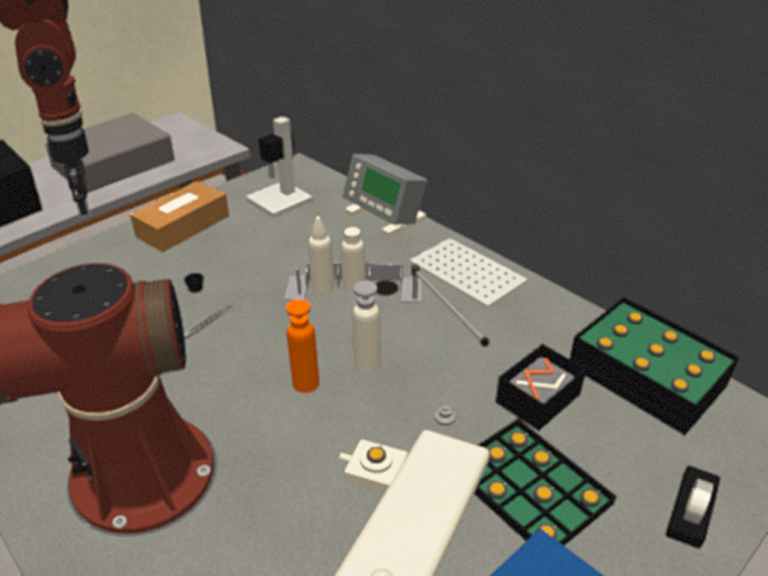

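The top view shows: white pump bottle at (400,296), orange look-alike at (379,353), parked cap bottle at (303,224) and spout bottle at (283,248). The black coaster in the right bay is at (332,210), the hinge at (363,201) and the bar end at (477,234). The side view has the pump bottle at (366,330), with a steel dish on top. I choose the white one and check it in close crops.

```bash
cat > h.py <<'E'
import numpy as np,cv2
def K(c): return np.array([[c['fx'],0,c['cx']],[0,c['fy'],c['cy']],[0,0,1.]]),np.array([c['k1'],0,0,0.])
def proj(c,X):
    k,d=K(c); return cv2.projectPoints(np.float64(X).reshape(-1,1,3),cv2.Rodrigues(c['R'])[0],c['t'],k,d)[0].reshape(-1,2)
def back(c,uv,z):
    k,d=K(c); n=cv2.undistortPoints(np.float64(uv).reshape(-1,1,2),k,d).reshape(-1,2)
    r=np.c_[n,np.ones(len(n))]@c['R']; o=-c['R'].T@c['t']
    return o+r*((np.reshape(z,(-1,))-o[2])/r[:,2])[:,None]
def tri(c1,u1,c2,u2):
    from scipy.optimize import least_squares
    s=least_squares(lambda X:np.r_[(proj(c1,X)-u1).ravel(),(proj(c2,X)-u2).ravel()],[500,0,50.]);return s.x,np.abs(s.fun).max()
E
python3 - <<'E'
import pickle,cv2
from h import *
d=pickle.load(open('c0.pkl','rb'))
# crops in native px
def crop(n,x0,y0,x1,y1,f,o):cv2.imwrite(o,cv2.resize(d[n]['color'][y0:y1,x0:x1,::-1],None,fx=f,fy=f,interpolation=cv2.INTER_CUBIC))
crop('top',160,110,330,220,4.7,'pics/topc.png')
crop('side',180,140,340,260,5,'pics/sidec.png')
print(proj(d['top'],[177,494,248])*1.5,proj(d['side'],[177,494,248])*1.5)
E
```

```text
[[104.63763629 434.31328386]] [[ 82.98943173 203.18930745]]
```

View pics/topc.png

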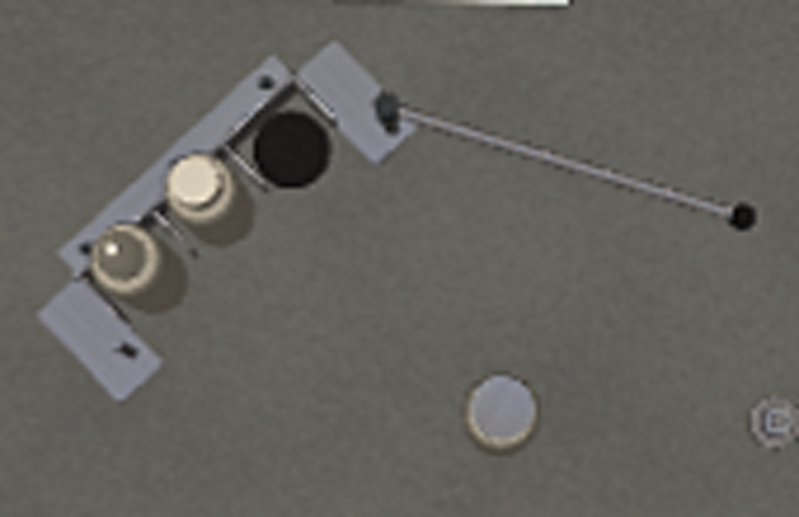

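View pics/sidec.png

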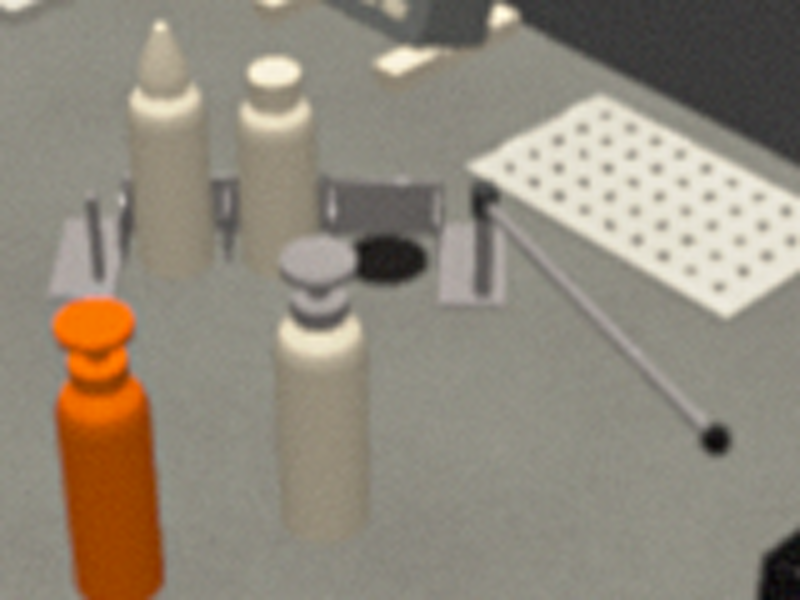

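```bash
cat > fit.py <<'E'
import pickle
from h import *
from scipy.optimize import least_squares
d=pickle.load(open('c0.pkl','rb'));T,S=d['top'],d['side']
t=lambda u,v:np.array([160+(u+.5)/4.7-.5,110+(v+.5)/4.7-.5]); s=lambda u,v:np.array([180+(u+.5)/5-.5,140+(v+.5)/5-.5])
for n,a,b,z in [('coaster',t(291,150),s(389,260),.8),('dish',t(502,411),s(318,259),185),('barend',t(742,217),s(716,439),75),('hinge',t(387,103),s(484,190),87),('cap',t(194,181),s(274,70),146),('spout',t(111,248),s(160,22),180)]:
    print(n,tri(T,a,S,b)[0].round(1),tri(T,a,S,b)[1].round(2),'top',back(T,a,z).round(1)[0,:2],'side',back(S,b,z).round(1)[0,:2])
E
python3 fit.py
```

```text
coaster [ 6.582e+02  1.003e+02 -6.000e-01] 0.28 top [657.2 100.8] side [657.7  98.4]
dish [458.6 -59.1 185.4] 0.12 top [458.3 -58.9] side [459.2 -58.9]
barend [ 604.6 -224.3   75.8] 0.1 top [ 605.  -224.7] side [ 605.1 -223.6]
hinge [676.4  27.7  84. ] 0.5 top [677.1  26.4] side [671.8  25.5]
cap [608.8 151.2 146.5] 0.11 top [609.1 151. ] side [609. 152.]
spout [557.4 198.6 182.6] 0.2 top [558.2 198.7] side [559.6 202.5]
```

```bash
cat > plan.py <<'E'
import numpy as np
from scipy.spatial.transform import Rotation as Ro
YAW=np.radians(45.6); ex=np.array([np.cos(YAW),np.sin(YAW)]); ey=np.array([-ex[1],ex[0]])
CO=np.array([657.6,100.]); O=CO+70*ey; HG=O-40*ex-135*ey
dock=lambda x,y:O+x*ex+y*ey
def ori(az,th,sg=1):
    az,th=np.radians(az),np.radians(th)
    a=np.array([np.sin(th)*np.cos(az),np.sin(th)*np.sin(az),-np.cos(th)])
    y=sg*np.array([-np.sin(az),np.cos(az),0]); return Ro.from_matrix(np.c_[np.cross(y,a),y,a])
def tcp(P,zc,az,th,sg=1):   # front tip edge at P (xy), height zc, tool az/tilt
    a=ori(az,th,sg).as_matrix()[:,2]; t=np.radians(th); r=np.radians(az)
    n=np.array([np.cos(t)*np.cos(r),np.cos(t)*np.sin(r),np.sin(t)])
    return np.r_[P,zc]-11*n-17*a, ori(az,th,sg).as_quat()
E
python3 - <<'E'
from plan import *; from h import *
from rig import env,solver
import pickle
d=pickle.load(open('c0.pkl','rb'));T=d['top']
for n,p,z in [('orange',(379,353),185),('holder',(490,374),48),('oil',(487,299),29)]: print(n,back(T,np.array(p)/1.5,z)[0].round())
# planar FK fit from IK, q5~0
A=[];b=[]
q0=env.state()['qpos']
down=Ro.from_quat(env.state()['eef_rot'])
for r in(350,450,550,650):
  for z in(60,200,350):
    az=np.radians(62.3); q=solver.inverse_kinematics([r*np.cos(az),r*np.sin(az),z],down.as_quat())
    if q is None: continue
    p=q[1]-q[2]; t=p+q[3]
    A+= [[1,0,np.sin(q[1]),np.cos(p),-np.sin(p)*-1],[0,1,np.cos(q[1]),-np.sin(p),np.cos(p)]]; b+=[r,z]
x,res,rk,_=np.linalg.lstsq(np.array(A),np.array(b),rcond=None);print('r0,z0-L3,L1,L2,e',x.round(1),res,rk)
B=np.array([458.7,-59])
for sg in(1,-1):
  for az,th,P,zc in [(38.6,40,B-60*np.array([.78,.624]),22),(38.6,40,B-60*np.array([.78,.624]),220),(38.6,40,B-27*np.array([.78,.624]),22),(40,40,dock(-130,-65),22),(45.6,40,dock(-86,-70),22),(45.6,40,dock(-26,-70),22),(45.6,35,dock(-44,35),62),(75,20,dock(-180,0),62),(110,10,HG+170*np.array([np.cos(np.radians(268)),np.sin(np.radians(268))]),62),(110,10,HG+170*np.array([np.cos(np.radians(268)),np.sin(np.radians(268))]),260)]:
    p,o=tcp(P,zc,az,th,sg);q=solver.inverse_kinematics(p,o)
    s=''
    if q is not None:
        pp=q[1]-q[2]; s='elbow r,z %s wrist r,z %s'%((x[0]+x[2]*np.sin(q[1])).round(),(x[0]+x[2]*np.sin(q[1])+x[3]*np.cos(pp)+x[4]*np.sin(pp)).round())
    print(sg,az,th,p.round(),None if q is None else np.round(q,2),s)
E
```

```text
orange [341. -20. 185.]
holder [ 297. -264.   48.]
oil [ 464. -257.   29.]
r0,z0-L3,L1,L2,e [   6.8 -125.3  504.4  384.5   61.4] [3.15536051] 5
1 38.6 40 [ 397. -109.   28.] [-0.98  0.45 -0.98  0.21  0.7  -1.68] elbow r,z 228.0 wrist r,z 341.0
1 38.6 40 [ 397. -109.  226.] [-0.98  0.04 -0.74  0.87  0.7  -1.68] elbow r,z 25.0 wrist r,z 343.0
1 38.6 40 [423. -88.  28.] [-0.88  0.45 -0.99  0.12  0.7  -1.55] elbow r,z 226.0 wrist r,z 338.0
1 40 40 [548.  -2.  28.] [-0.49  0.5  -0.88 -0.12  0.64 -1.09] elbow r,z 249.0 wrist r,z 381.0
1 45.6 40 [584.  25.  28.] [-0.41  0.54 -0.77 -0.03  0.65 -1.11] elbow r,z 267.0 wrist r,z 426.0
1 45.6 40 [626.  68.  28.] [-0.3   0.57 -0.71 -0.08  0.61 -0.98] elbow r,z 280.0 wrist r,z 450.0
1 45.6 35 [539. 129.  70.] [-0.17  0.36 -0.87 -0.04  0.49 -0.87] elbow r,z 184.0 wrist r,z 371.0
1 75 20 [477.   5.  74.] [-0.37  0.39 -0.59  0.63  0.35 -1.69] elbow r,z 200.0 wrist r,z 465.0
1 110 10 [ 675. -157.   77.] [-0.39  0.82  0.28  1.15  0.13 -2.32] elbow r,z 376.0 wrist r,z 737.0
1 110 10 [ 675. -157.  275.] [-0.39  0.74  0.64  1.59  0.13 -2.32] elbow r,z 348
[... 303 characters left out ...]
rist r,z 338.0
-1 40 40 [548.  -2.  28.] [-0.49  0.5  -0.88 -0.12  0.64  2.06] elbow r,z 249.0 wrist r,z 381.0
-1 45.6 40 [584.  25.  28.] [-0.41  0.54 -0.77 -0.03  0.65  2.03] elbow r,z 267.0 wrist r,z 426.0
-1 45.6 40 [626.  68.  28.] [-0.3   0.57 -0.71 -0.08  0.61  2.16] elbow r,z 280.0 wrist r,z 450.0
-1 45.6 35 [539. 129.  70.] [-0.17  0.36 -0.87 -0.04  0.49  2.27] elbow r,z 184.0 wrist r,z 371.0
-1 75 20 [477.   5.  74.] [-0.37  0.39 -0.59  0.63  0.35  1.46] elbow r,z 200.0 wrist r,z 465.0
-1 110 10 [ 675. -157.   77.] [-0.39  0.82  0.28  1.15  0.13  0.82] elbow r,z 376.0 wrist r,z 737.0
-1 110 10 [ 675. -157.  275.] [-0.39  0.74  0.64  1.59  0.13  0.82] elbow r,z 348.0 wrist r,z 736.0
```

```bash
cat > go1.py <<'E'
from plan import *; from h import *
from rig import env,hand,solver,eyes
import pickle,cv2
hand.clamp()
s=env.state(); p=np.array(s['ee_pos']); p[2]=400
env.move_straight(p,feed=200)
B=np.array([458.7,-59]); u=np.array([np.cos(np.radians(38.6)),np.sin(np.radians(38.6))])
pp,o=tcp(B-60*u,400,38.6,40,-1); env.reach(pp,o)
pp,o=tcp(B-60*u,22,38.6,40,-1); env.move_straight(pp,o,feed=180)
s=env.state();print(s['t'],np.round(s['ee_pos'],1),pp.round(1),np.round(s['force'],1),s['grip_width'])
im=[]
for n,(x0,y0) in (('top',(170,110)),('side',(160,130))):
    c=eyes.camera(n); im.append(cv2.resize(c['color'][y0:y0+140,x0:x0+185,::-1],None,fx=2.1,fy=2.1,interpolation=cv2.INTER_CUBIC))
    im.append
cv2.imwrite('pics/pre.png',np.hstack(im))
E
python3 go1.py
```

```text
6.5083 [ 396.9 -108.7   28.3] [ 396.7 -108.5   28. ] [-0.1  0.4  0.1] 0.10967463734338355
```

View pics/pre.png

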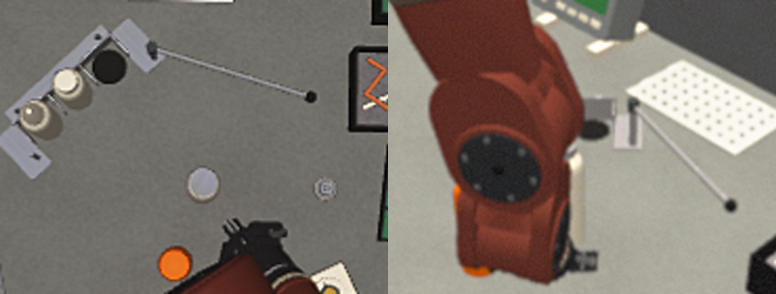

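The panel shows the closed fingertips at (232,228), right behind the dish at (203,184), clear of the orange bottle at (175,263). I push next, with template tracking of the dish.

```bash
cat > trk.py <<'E'
from plan import *; from h import *
from rig import env,hand,solver,eyes,job
import pickle,cv2
c0=pickle.load(open('c0.pkl','rb'))['top']
B0=np.array([458.7,-59]); uv0=proj(c0,[*B0,185])[0]
i0=np.round(uv0).astype(int); r=9
tmpl=c0['color'][i0[1]-r:i0[1]+r+1,i0[0]-r:i0[0]+r+1]
def bottle(guess):
    c=eyes.camera('top'); g=np.round(proj(c,[*guess,185])[0]).astype(int); w=r+12
    m=cv2.matchTemplate(c['color'][g[1]-w:g[1]+w+1,g[0]-w:g[0]+w+1],tmpl,cv2.TM_CCOEFF_NORMED)
    _,v,_,l=cv2.minMaxLoc(m); f=np.array(l,float)
    for k in(0,1):
        i=list(l[::-1]); j=1-k
        if 0<i[j]<m.shape[j]-1:
            a,b,e=[m[tuple(np.add(i,[dd if q==j else 0 for q in(0,1)]))] for dd in(-1,0,1)]; f[k]+=.5*(a-e)/(a-2*b+e)
    uv=g-w+r+f+(uv0-i0)
    return back(c,uv,185)[0,:2],v
def todock(B): return np.array([(B-O)@ex,(B-O)@ey])
E
cat > push.py <<'E'
from trk import *
import sys
def step(B,aim,L,back=8,az=None):
    u=(aim-B)/np.linalg.norm(aim-B); a=np.degrees(np.arctan2(u[1],u[0]))
    az=a if az is None else az
    env.move_straight(*tcp(B-(26+back)*u,22,az,40,-1),feed=60)
    hit=env.move_straight(*tcp(B-26*u+L*u,22,az,40,-1),feed=55,max_force=12)
    f=env.state()
    nB,v=bottle(B+L*u); print('t%.1f az%.1f hit%s F%s B%s dock%s v%.2f exp%s'%(f['t'],a,hit,np.round(f['force'],1),nB.round(1),todock(nB).round(1),v,(B+L*u).round(1)),flush=True)
    return nB,hit
E
python3 - <<'E'
from push import *
B,v=bottle(B0);print(B,v,todock(B))
aim=dock(-50,-70)
for L in(25,45):
    B,h=step(B,aim,L)
    if h:break
E
```

```text
[458.70753765 -59.00045874] 0.9992616772651672 [-252.75924843  -39.14356157]
t8.0 az36.9 hitFalse F[ 0.3 -0.2 -0.5] B[475.  -46.2] dock[-232.3  -41.8] v0.89 exp[478.7 -44. ]
t9.5 az36.8 hitFalse F[-0.3  0.6  0.7] B[506.6 -22.9] dock[-193.5  -48.1] v0.88 exp[511.  -19.3]
```

Run:
```python
from push import *
B,v=bottle([506.6,-22.9])
for L in(60,55):
    B,h=step(B,dock(-50,-70),L)
    if h or abs(todock(B)[1]+70)>25:break
cv2.imwrite('pics/mid.png',cv2.resize(eyes.camera('top')['color'][110:230,160:320,::-1],None,fx=4,fy=4,interpolation=cv2.INTER_CUBIC))
```

```text
t11.4 az36.9 hitFalse F[ 0.   0.5 -1.1] B[549.4   7.6] dock[-141.8  -57.3] v0.83 exp[554.5  13.1]
t13.1 az37.7 hitFalse F[ 0.5 -0.8  0.1] B[586.9  34.3] dock[-96.4 -65.4] v0.75 exp[592.9  41.2]
```

View pics/mid.png

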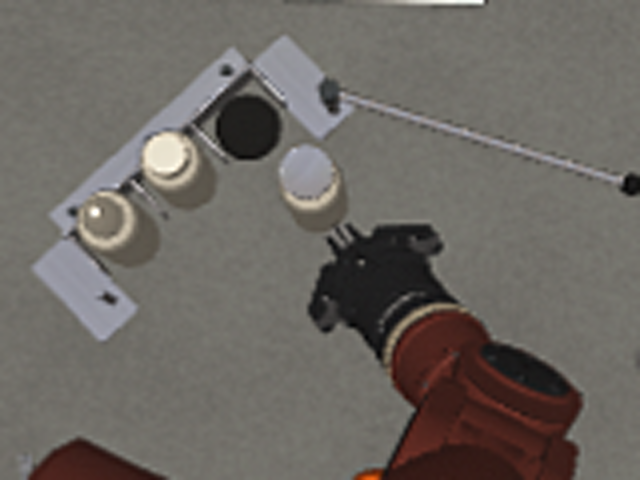

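The bottle stands upright at (308,185) in the crop, in line with the bay and coaster at (248,127). The gripper is clear of the bar and posts.

Run:
```python
from push import *
B,v=bottle([586.9,34.3])
B,h=step(B,dock(-38,-71),45,az=43)
d=todock(B)
if not h and abs(d[1]+70)<6:
    B,h=step(B,dock(20,-70),35,az=45.6)
```

```text
t14.8 az40.2 hitFalse F[ 1.4  0.5 -0.4] B[612.1  58.5] dock[-61.5 -66.5] v0.60 exp[621.3  63.3]
t16.3 az43.1 hitFalse F[ 0.   0.  -0.3] B[628.7  76.8] dock[-36.7 -65.6] v0.58 exp[637.6  82.4]
```

Run:
```python
from trk import *
im=[]
for n,(x0,y0,w,h) in (('top',(185,110,95,120)),('side',(210,140,95,120))):
    im.append(cv2.resize(eyes.camera(n)['color'][y0:y0+h,x0:x0+w,::-1],None,fx=4.2,fy=4.2,interpolation=cv2.INTER_CUBIC))
cv2.imwrite('pics/m2.png',np.hstack(im)); print(env.state()['ee_pos'])
```

```text
[605.13900849  50.65102908  28.06233549]
```

View pics/m2.png

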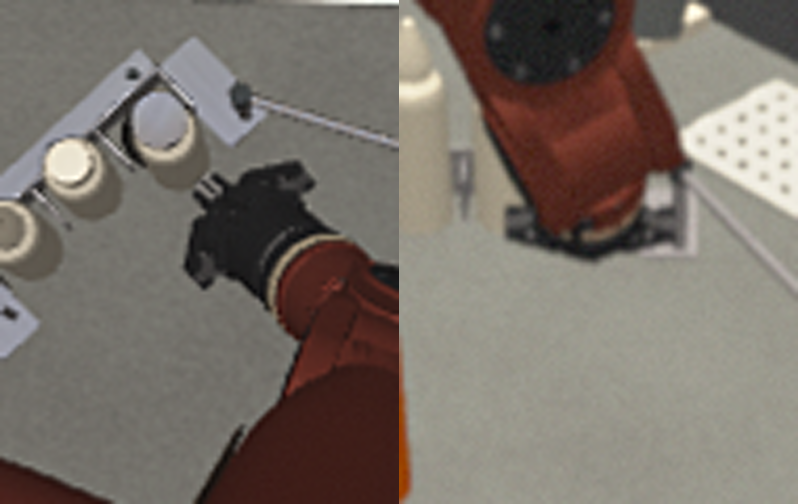

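Run:
```python
from trk import *
b=back(c0,[223.2,138.4],185)[0,:2];print(b,todock(b))
for z in(0,125): print(proj(c0,[*dock(-36,-67),z]),)
```

```text
[634.77455453  78.18537437] [-31.55608146 -68.95473665]
[[228.33138665 149.42482308]]
[[225.3599983  143.23795468]]
```

Read by hand, the dish at (162,121) puts the bottle at dock (-31.6, -69), so it is well centred. The template reading is biased near the dock. Final straight push comes next.

Run:
```python
from trk import *
env.move_straight(*tcp(dock(-66,-69.5),22,45.6,40,-1),feed=60)
h=env.move_straight(*tcp(dock(-17,-69.5),22,45.6,40,-1),feed=30,max_force=8)
s=env.state(); P=np.array(s['ee_pos'])
print(h,s['t'],np.round(s['force'],1),todock(P[:2])+[19.3,0])
im=eyes.camera('top')['color'][110:230,185:280,::-1]
env.move_straight(*tcp(dock(-90,-69.5),22,45.6,40,-1),feed=80)
im2=eyes.camera('top')['color'][110:230,185:280,::-1]
cv2.imwrite('pics/m3.png',np.hstack([cv2.resize(i,None,fx=4.2,fy=4.2,interpolation=cv2.INTER_CUBIC) for i in(im,im2)]))
```

```text
True 18.2333 [-0.8 -1.7  2. ] [-19.34060781 -69.33445292]
```

View pics/m3.png

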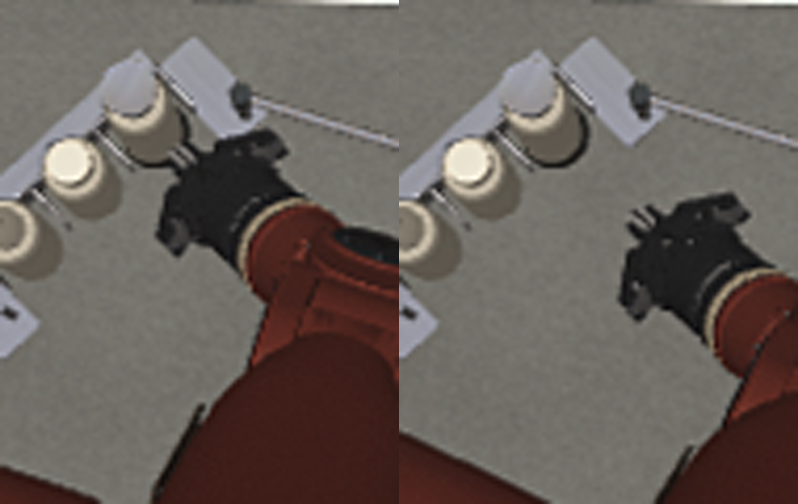

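Run:
```python
from trk import *
for u,v in((134,83),(534,83)):
    u=u if u<400 else u-399
    b=back(c0,[185+(u+.5)/4.2-.5,110+(v+.5)/4.2-.5],185)[0,:2];print(b,todock(b))
# predicted edge of base and coaster
f=lambda X:((proj(c0,X)[0]-[185,110]+.5)*4.2-.5).round(1)
for x in(-4,1,5): print(x,f([*dock(x,-70),185]),'base front',f([*dock(x-26,-70),0]))
print('coaster front',f([*dock(-29,-70),.8]))
# bar sweep IK check
from scipy.spatial.transform import Slerp
```

```text
[662.14808841  99.54021538] [  2.85362718 -73.57117936]
[662.16776373  98.81012451] [  2.3457633  -74.09605466]
-4 [137.  93.] base front [181.2 159.5]
1 [132.2  88.2] base front [177.  155.2]
5 [128.4  84.3] base front [173.7 151.8]
coaster front [180.3 158.5]
```

The bottle is home: dock x ≈ +2, y ≈ -73. Now I plan the bar sweep and check it with IK.

```bash
cat > bar.py <<'E'
from trk import *
R=170
def wp(beta,zc=68,off=0):   # beta: bar angle (deg, 0 shut); off: extra ahead (mm)
    th=np.interp(beta,[40,100],[35,6]); az=45.6+min(beta,120)
    w=np.radians(135.6+beta); t=np.array([np.sin(w),-np.cos(w)])   # clockwise tangent
    return tcp(HG+R*np.array([np.cos(w),np.sin(w)])+off*t,zc,az,th,-1)
BET=list(np.arange(122,10,-12))+[5]
E
python3 - <<'E'
from bar import *
s=env.state();print(s['t'])
for b in [132]+BET+[0]:
    q=solver.inverse_kinematics(*wp(b)); print(b,None if q is None else np.round(q,2),wp(b)[0].round())
print(solver.inverse_kinematics(*wp(132,280)))
E
```

```text
19.3667
132 [-0.31  0.82  0.31  1.16 -0.01 -0.06] [ 681. -147.   84.]
122 [-0.32  0.76  0.19  1.1  -0.01 -0.07] [ 652. -143.   84.]
110 [-0.33  0.69  0.06  1.04  0.01  0.09] [ 617. -134.   84.]
98 [-0.34  0.64 -0.05  1.    0.04  0.29] [ 586. -119.   84.]
86 [-0.36  0.65 -0.06  1.06  0.1   0.48] [559. -98.  82.]
74 [-0.38  0.65 -0.1   1.08  0.2   0.65] [536. -72.  81.]
62 [-0.41  0.63 -0.18  1.05  0.32  0.81] [519. -42.  79.]
50 [-0.43  0.6  -0.29  0.97  0.45  0.97] [509.  -9.  77.]
38 [-0.44  0.55 -0.44  0.81  0.57  1.18] [505.  26.  76.]
26 [-0.39  0.46 -0.61  0.55  0.61  1.49] [509.  62.  76.]
14 [-0.3   0.39 -0.75  0.27  0.59  1.85] [520.  96.  76.]
5 [-0.21  0.36 -0.83  0.08  0.54  2.13] [533. 119.  76.]
0 [-0.16  0.35 -0.86 -0.02  0.49  2.28] [541. 131.  76.]
[-0.31448836  0.76045206  0.74169293  1.65654966 -0.00659778 -0.06281585]
```

Run:
```python
from bar import *
env.move_straight(*tcp(dock(-90,-69.5),280,45.6,40,-1),feed=200)
env.reach(*wp(132,280))
env.move_straight(*wp(132),feed=180)
for b in BET:
    h=env.move_straight(*wp(b),feed=90,max_force=12)
    s=env.state();print(b,h,round(s['t'],1),np.round(s['force'],1),flush=True)
    if h: break
else:
    h=env.move_straight(*wp(0,off=10),feed=30,max_force=7)
    s=env.state();print('end',h,round(s['t'],1),np.round(s['force'],1),todock(np.array(s['ee_pos'])[:2]))
cv2.imwrite('pics/b1.png',cv2.resize(eyes.camera('top')['color'][105:225,160:320,::-1],None,fx=4.8,fy=4.8,interpolation=cv2.INTER_CUBIC))
```

```text
122 False 24.4 [ 0.4 -0.1  0.2]
110 False 25.0 [-0.1  0.4  0.6]
98 False 25.5 [ 0.5 -0.1 -0.2]
86 False 26.1 [ 0.2 -0.9 -0.4]
74 False 26.6 [ 0.2 -0.4  0.7]
62 False 27.1 [-0.1 -0.7 -0.1]
50 False 27.6 [-0.2 -1.2 -0.1]
38 False 28.2 [-0.1  0.1  0.7]
26 False 28.7 [ 0.3 -1.1 -0.3]
14 False 29.3 [-0.2 -0.2 -0.6]
5 False 29.7 [ 0.3 -0.1 -0.1]
end True 30.4 [ 0.1 -0.5 -0.5] [-53.74608224  34.8559059 ]
```

View pics/b1.png

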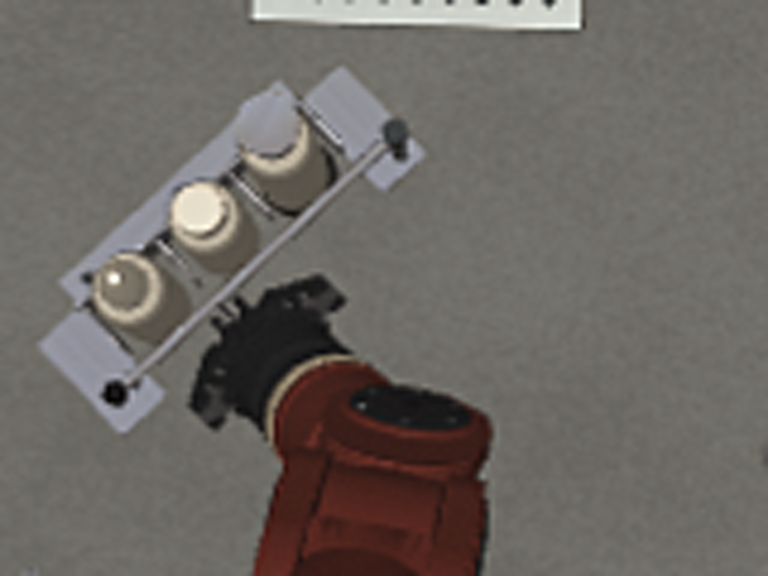

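The bar lies along the dock front, with the ball at (115,394) and the sleeve at (397,132). All three bottles are parked. I back off, then check the ball's angle in both cameras.

Run:
```python
from bar import *
env.move_straight(*tcp(dock(-120,35),68,45.6,35,-1),feed=100)
env.move_straight(*tcp(dock(-170,35),260,45.6,35,-1),feed=200)
b=back(c0,[160+115.5/4.8-.5,105+394.5/4.8-.5],75)[0,:2]
print(todock(b),'bar',np.arctan2(-(todock(b)[0]+40),todock(b)[1]+135))
s=env.state();print(s['t'],np.round(s['force'],1))
cs={n:eyes.camera(n)['color'] for n in('top','side')}
cv2.imwrite('pics/f.png',np.hstack([cv2.resize(cs['top'][105:205,165:260,::-1],(400,421),interpolation=cv2.INTER_CUBIC),cv2.resize(cs['side'][130:230,195:290,::-1],(400,421),interpolation=cv2.INTER_CUBIC)]))
```

```text
[-35.41389143 128.37522294] bar -0.01741107264548929
32.6 [0.5 0.  0.3]
```

View pics/f.png

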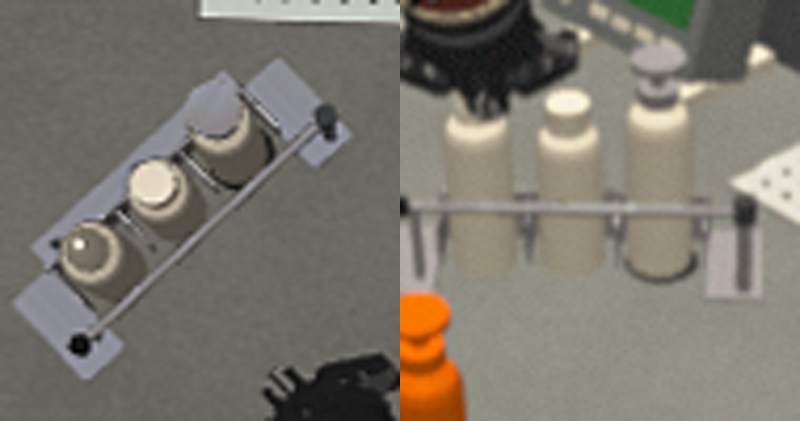

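The side view shows the pump bottle upright on the coaster at (660,270), with its pump up. The bar is shut across all bays, measured at about 0 rad, and the gripper is clear.

```bash
python3 -c "
from rig import job
print(job.close_job())"
```

```text
the job is handed in; nothing more can be done
None
```

I handed the job in at about 33 s on the robot's clock: in the final pictures the pump bottle stands upright, home against the back wall of the empty bay, the bar is fully shut (measured about 0 rad), and the gripper is clear; the judge's result was not shown.

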